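# Park the index plunger and run the sample carriage out to its stop

### The job

The sample carriage of the viewing slide is locked under the torch by its spring index plunger. Pull the plunger's black knob up, twist it a quarter turn into its rest notch and let go so that it stays retracted, then slide the carriage along its rods until it just rests against the clamped stop. Do it gently, by feel: do not haul the knob hard against the end of its pull or force it round, do not ram or shift the stop, and leave the vials standing in the carriage and everything else where it is.

Things in the scene. Friction and masses are not known exactly. Their poses are not given: they have to be found in the camera images.
- rig: Viewing slide, fixed: aluminium base plate 245 x 360 x 12 mm; two round steel guide rods run along its y axis between end blocks; at its back (+x) a post (x +128, y -40, 232 mm tall) holds a black torch that looks down at the vials (x +75 to +190, y -105 to -25, z 140 to 265 mm). Origin on the table midway between the end blocks; z up. The carriage travels towards the stop along +y of this frame.
- carriage: Sample carriage: aluminium plate 156 (x) x 110 (y) x 12 mm on the rods. Origin: middle of the plate's top face, 56 mm above the table; axes as the rig's. Plunger axis at x -45, y +30 mm; D handle near its -y edge; white block 44 x 108 x 24 mm with three vial holes at x +48. Slides along y only, about 1.5 N friction with the plunger's pin out of the index bar; pin in, it is locked with 0.8 mm play.
- carriage_slide (a joint): Travel of the carriage along +y of the rig, m: 0 at the locked viewing position under the torch; grows towards the stop, which lies 91 to 141 mm away.
- handle (a point): Middle of the D handle's bar: a round steel bar 10 mm thick and 76 mm long, parallel to x, its axis 40 mm above the carriage's top face; posts at both ends (bar free over 56 mm). It can be pinched from above with the fingers closing along y, or pushed from its -y side.
- plunger: Moving part of the index plunger: round black fluted knob 32 mm across, 24 mm tall, on a spindle with a square steel cross-bar (5 x 5 x 27 mm) under the knob and an 8 mm index pin. Origin on its axis, level with the carriage's top face at lift 0, rising with it; z up along the axis, x along the cross-bar. A straight rib on the knob's top also runs along the cross-bar.
- knob (a point): Centre of the black knob, 40 mm above the carriage's top face at lift 0 (knob from 28 to 52 mm above it); it moves with the knob. Nothing stands within 45 mm of the knob's side; the sleeve under it ends 1 mm below the knob at lift 0.
- sleeve (a point): Top centre of the fixed castellated steel sleeve under the knob, 28 mm across, 27 mm above the carriage's top face; axes of the carriage. The cross-bar lies in it: two deep slots along x (home), and a quarter turn away either way, along y, two rest notches only 3 mm deep.
- plunger_lift (a joint): How far the plunger is pulled up, m: 0 home (pin in the index bar, cross-bar at the bottom of the deep slots). The spring pulls down with 11 N at 0 and 17 N at full pull (the moving part weighs 70 g). The cross-bar clears the castellations above 0.011; the pull ends on a hard stop at 0.0128; in a rest notch it reads 0.0075 to 0.008. Above 0.006 the pin is out of the index bar.
- plunger_turn (a joint): Turn of the plunger about its axis, rad, counter-clockwise from above: about 0 in the deep slots, rest notches at +1.57 and -1.57 (either will do). The cross-bar drops 3 mm from the top of the castellations into a rest notch; it has about 0.07 rad of play there. Let go anywhere else it stays on top of the castellations or snaps home.
- carriage_front (a point): Point in the middle of the carriage plate's +y edge face, in line with the stop's bumper; axes of the rig. It is what meets the bumper.
- stop_face (a point): Middle of the face of the stop's round rubber bumper (17 mm across), which looks to -y of the rig; it is 50 mm above the table.
- stop: The clamped stop: a dark steel block 36 x 20 x 46 mm on the guide rod nearest the robot, its top 64 mm above the table; origin on the table level under the block's middle. It is clamped, and slips along the rod if pushed with more than 30 N.
- vial_a: Amber glass sample vial with white cap, 27 mm across and 61 mm tall, standing loose in the -y hole of the carriage's block; origin at the centre of its foot, z up its axis. Its top is 121 mm above the table.
- vial_b: The same kind of vial, in the +y hole of the block.
- vial_spare: A vial of the same kind, standing on the rig's base plate behind the carriage; leave it.
- lens_cap: Black torch cap, a disc 32 mm across and 10 mm tall, lying on the rig's base plate; leave it.
- beaker: Glass beaker 70 mm across, 90 mm tall, on the table; leave it.
- wash_bottle: White wash bottle with red cap, 66 mm across, 170 mm tall, on the table; leave it.
- marker: Blue marker pen, 130 mm long, 16 mm thick, on the table; leave it.
- carton: Light blue carton 65 x 45 x 110 mm, on the table; leave it.
Mind the look-alikes: they are no part of the job. Leave any yellow look-alike of the vial_b alone.

How it is judged:
By the outcome, as a careful person would: the job done as asked, in the order asked, and still so for the second after the job is handed in, with the robot touching nothing.
It also fails if it takes over 64 s, if anything falls off the work surface, if the arm or the gripper's body presses on something with over 40 N, if the wrist force passes 120 N, or if a joint passes its speed limit or range.

### The arm

A 6-joint arm with a two-finger parallel gripper is mounted at the origin on the work surface. World frame = base frame: x ahead of the robot, y to its left, z up, the work surface at z = 0. Lengths are in mm, angles in rad, forces in N, time in s.
With the tool pointing down it reaches from about 300 to 750 mm from the base axis. Payload 8.5 kg.
Tool frame: the origin (TCP) lies at the very end of the fingers, on their centre line; the grasp point (between the pads) lies 19 mm behind it; z points along the fingers, y is the direction in which the jaws open and shut (so a half turn about z gives the same grasp; the last joint's range is limited). The gripper opens to 88 mm and grips with 3 to 60 N. Pads are 18 mm wide; open, the fingers measure 123 mm over their backs; the gripper's body (75 mm by 187 mm) begins 45 mm behind the grasp point.
Start: joints at [1.01, 0.381, 1.297, -0, 1.464, -0.215], TCP at [186.413, 517.427, 238.748] pointing down, gripper open.
Joint ranges: [-3.11, 3.11], [-0.89, 2.33], [0.22, 2.48], [-1.42, 4.56], [0.17, 2.85], [-2.88, 2.88]. Speed limits (rad/s): [2.39, 2.39, 3.14, 3.14, 3.14, 3.14].

### API

Orientations are given as a unit quaternion [w, x, y, z].
In Python, from plant import ctrl gives the robot as it stands.
- The arm moves only by the tool move_arm, never from a script. Its argument "steps" is text: rows parted by semicolons, each of 7 numbers parted by spaces: the shift along the tool's x, y, z in units of 40 mm (1.0 is 40 mm), then the turn, a rotation vector about the tool's x, y, z in units of 5 degrees (1.0 is 5 degrees), then the opening, from 0 (shut) to 1 (fully open). A call has 1 to 20 rows; each row shifts and turns the commanded pose from where the row before left it, along the tool's axes as they then stand; what a row does not reach is not made up. A row lasts 1/12 s, in which the tool goes at most 41.7 mm and 7.16 degrees, less where a joint would pass 70% of its speed; a pose out of reach is approached as far as the arm can. A call is refused whole if a number of a shift passes 1 or a number of a turn 1, either way. A call with a gripper value outside its range is refused whole. The fingers move at their own pace and stop on an object; "newtons" is the grip in N (left out, the last holds). Time passes only in rows, so rows that do not move let the fingers close. It gives the time, the measured TCP pose, the force and the opening at its end, in the units of the state.
- ctrl.read_state(): the state, without advancing time (a new reading comes with each control period).
- ctrl.get_image(name): name is "side" or "top"; returns the picture (400x640x3 uint8, red, green, blue); there is no depth.
- ctrl.camera_model(name): a dict with "mtx" (3x3 intrinsics, pixels), "k1" (the pictures are not rectified: a ray, as slopes to the right and down, at radius r is drawn at 1 + k1 r^2 times it, then the intrinsics apply), "extrinsics" (4x4, takes a point from camera to world coordinates). Camera axes: x right, y up, looking along -z (the intrinsics and any distortion apply to the point x, -y, -z); pixel columns grow to the right and rows downward; lengths in mm; the calibration is good to about 2 mm. A picture is of the moment at which its call begins. camera_model takes no time and is no camera call.
- ctrl.close_job(): hands the job in, once; it reports no verdict.
The state is a dict: "time_s": time; "q": joint angles; "joint_vel": joint speeds; "joint_efforts": joint torques, N m; "tool_pos": TCP position; "ee_rot": TCP orientation; "wrist_force": force on the tool from outside, world axes, zero at the start; "moment": the same for the moment, N m; "gripper_width": opening from 0.0 (shut) to 1.0 (fully open).
Only numpy, scipy, OpenCV 4.12 (cv2) and the standard library are available. Lean on these libraries where they do the work, as an engineer would, in place of code of your own. Each camera call takes 0.05 s, during which the arm holds its last target. There are 200 camera calls.

## Working session

There is one attempt and no reset: what is moved stays moved. The work goes in short steps, Python scripts to look and compute and a tool call to move; the robot and the scene stay as the last step left them, time stands still between calls to the robot, and variables do not carry over. Pictures are saved under pics/ and viewed, about 8 in all and at most 12, crops included, and the job is handed in when it is done.

Besides the shell and the picture viewer there is one more tool, called after "Call:" by a JSON object that holds its "api" and its "payload", one argument or row to a line. move_arm: Moves the arm, as the interface text tells. Its arguments: {"type":"object","properties":{"steps":{"type":"string"},"newtons":{"type":"number"}},"required":["steps"]}

```bash
mkdir -p pics; ls
cat > h.py <<'E'
import numpy as np, cv2
from plant import ctrl
def ray(name,uv):
    m=ctrl.camera_model(name);K=np.array(m["mtx"]);E=np.array(m["extrinsics"]);k=m["k1"]
    d=(np.array(uv,float)-K[:2,2])/[K[0,0],K[1,1]]
    u=d.copy()
    for _ in range(30): u=d/(1+k*(u@u))
    return E[:3,3],E[:3,:3]@np.array([u[0],-u[1],-1])
def onz(name,uv,z):
    o,d=ray(name,uv); return o+d*(z-o[2])/d[2]
def proj(name,p):
    m=ctrl.camera_model(name);K=np.array(m["mtx"]);E=np.array(m["extrinsics"]);k=m["k1"]
    c=E[:3,:3].T@(np.array(p,float)-E[:3,3]); s=np.array([c[0],-c[1]])/-c[2]; s=s*(1+k*(s@s))
    return s*[K[0,0],K[1,1]]+K[:2,2]
def tri(a,ua,b,ub):
    o1,d1=ray(a,ua);o2,d2=ray(b,ub)
    t=np.linalg.lstsq(np.c_[d1,-d2],o2-o1,rcond=None)[0]
    p,q=o1+t[0]*d1,o2+t[1]*d2
    return (p+q)/2,np.linalg.norm(p-q)
def snap(name,fn):
    im=ctrl.get_image(name); cv2.imwrite("pics/"+fn,im[:,:,::-1]); return im
E
python3 - <<'E'
from h import *
for n in("top","side"):
    snap(n,n+"0.png"); m=ctrl.camera_model(n); print(n,np.round(m["mtx"],1).tolist(),m["k1"],np.round(m["extrinsics"],3).tolist())
print(ctrl.read_state())
E
```

```text
pics
top [[365.1, 0.0, 322.5], [0.0, 365.1, 204.6], [0.0, 0.0, 1.0]] -0.02136256064842173 [[-0.019, 0.989, -0.144, 335.988], [-1.0, -0.016, 0.024, -18.033], [0.021, 0.145, 0.989, 1349.269], [0.0, 0.0, 0.0, 1.0]]
side [[511.0, 0.0, 318.7], [0.0, 511.0, 195.5], [0.0, 0.0, 1.0]] -0.04433294577765403 [[0.967, 0.148, -0.206, 250.717], [-0.253, 0.516, -0.818, -1183.593], [-0.015, 0.844, 0.536, 818.221], [0.0, 0.0, 0.0, 1.0]]
{'time_s': 0.1, 'q': array([ 1.00970864e+00,  3.81125215e-01,  1.29812208e+00, -2.07028371e-05,
        1.46360000e+00, -2.15299920e-01]), 'joint_vel': array([ 1.02950900e-03, -5.75856855e-04, -3.21046804e-03, -5.49581508e-05,
        7.92908953e-04, -1.03593093e-03]), 'joint_efforts': array([ 4.28496947e-03, -4.38652146e+01, -2.24914902e+01,  7.15381047e-02,
        3.41980322e-02, -8.05040872e-05]), 'tool_pos': array([186.29302563, 517.23548584, 238.22255373]), 'ee_rot': array([-2.27926949e-04,  1.72032671e-01,  9.85091045e-01, -5.84541894e-04]), 'wrist_force': array([-0.13214679, -0.53170734, -0.40469159]), 'moment': array([ 0.03038316,  0.02716388, -0.02011529]), 'gripper_width': 0.998288930942159}
```

View pics/top0.png

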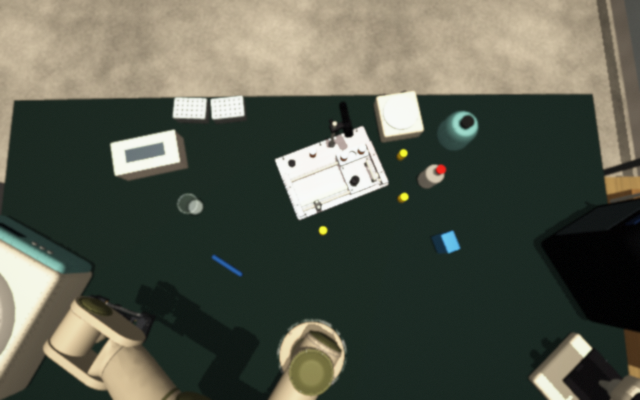

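View pics/side0.png

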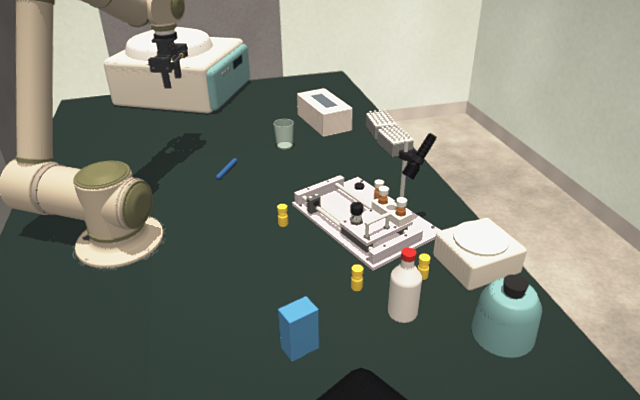

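Top view: the rig is at about (330,172), with the knob near (354,181) and the stop near (318,206). Side view: the knob is near (357,210), the stop near (314,203) and the handle near (385,222). I'll enlarge the rig in both views.

Run:
```python
from h import *
t=cv2.imread("pics/top0.png")[95:225,265:400]; s=cv2.imread("pics/side0.png")[125:275,285:445]
a=cv2.resize(t,None,fx=4.4,fy=4.4,interpolation=cv2.INTER_CUBIC)[:, :]
b=cv2.resize(s,None,fx=4,fy=4,interpolation=cv2.INTER_CUBIC)
cv2.imwrite("pics/tc.png",a);cv2.imwrite("pics/sc.png",b)
```

```text
(no output)
```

View pics/tc.png

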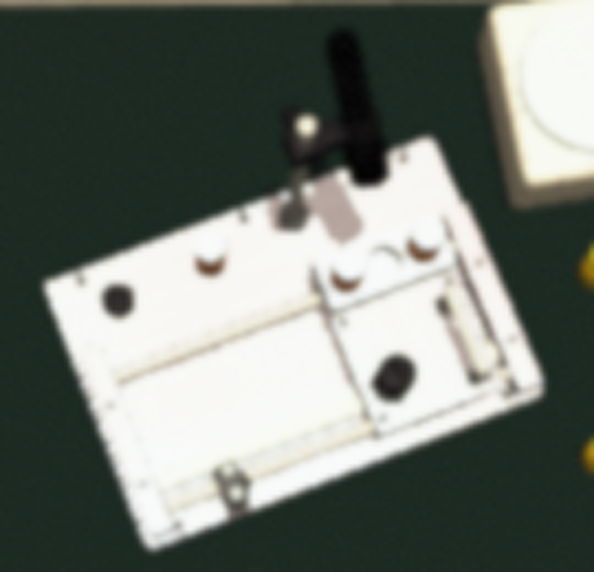

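View pics/sc.png

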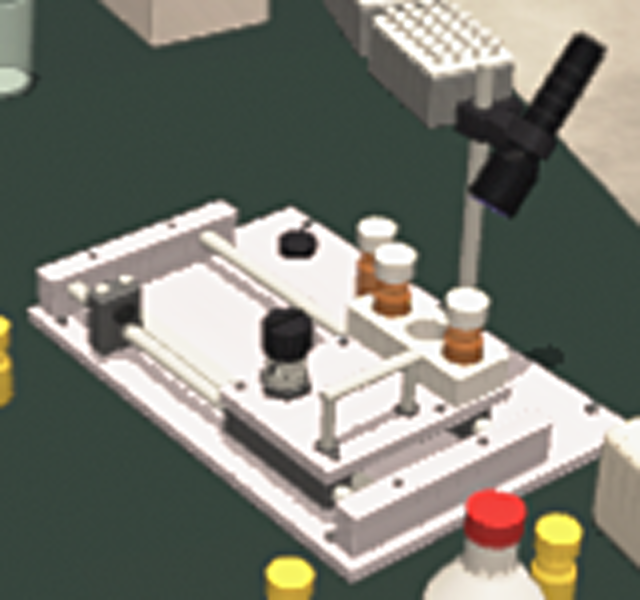

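```bash
cat >> h.py <<'E'
def blob(im,roi,th=70):
    x0,y0,x1,y1=roi; g=im[y0:y1,x0:x1].max(2)
    n,l,s,c=cv2.connectedComponentsWithStats((g<th).astype(np.uint8))
    return [(np.round(c[i]+[x0,y0],2).tolist(),s[i].tolist()) for i in range(1,n) if s[i,4]>8]
E
python3 - <<'E'
from h import *
t=cv2.imread("pics/top0.png");s=cv2.imread("pics/side0.png")
C=[onz("top",[(x+.5)/4.4-.5+265,(y+.5)/4.4-.5+95],12)[:2] for x,y in [(44,285),(432,137),(545,395),(150,550)]]
L=np.array([(122.5,180),(122.5,-180),(-122.5,-180),(-122.5,180)]);C=np.array(C)
print(C.round(1).tolist(),[np.linalg.norm(C[i]-C[(i+1)%4]).round(1) for i in range(4)])
c=C.mean(0);H=L.T@(C-c);yaw=np.arctan2(H[0,1]-H[1,0],H[0,0]+H[1,1]);print("rig",c,yaw,np.degrees(yaw))
R=np.array([[np.cos(yaw),-np.sin(yaw)],[np.sin(yaw),np.cos(yaw)]])
kt=blob(t,(343,170,368,192));print("top knob",kt); ks=blob(s,(347,198,367,217));print("side knob",ks)
ut=kt[0][0];us=ks[0][0]
print("knob@104",onz("top",ut,104),"tri",tri("top",ut,"side",us),"side@98",onz("side",us,98))
k=tri("top",ut,"side",us)[0][:2]; kk=onz("top",ut,104)[:2]
print("in rig",R.T@(k-c),R.T@(kk-c))
S=onz("top",[(233+.5)/4.4-.5+265,(490)/4.4-.5+95],64)[:2];print("stop approx",S,R.T@(S-c))
# bumper face / carriage front in side crop
f=lambda x,y:[(x+.5)/4-.5+285,(y+.5)/4-.5+125]
hd=tri("side",f(372,378),"top",[(470+.5)/4.4-.5+265,(332+.5)/4.4-.5+95]);print("handle",hd,R.T@(hd[0][:2]-c))
E
```

```text
[[705.9, 126.7], [834.3, -210.8], [603.6, -299.1], [476.8, 38.4]] [np.float64(361.0), np.float64(247.0), np.float64(360.6), np.float64(245.6)]
rig [655.14661989 -86.22926091] 0.36314185165684804 20.806495464503215
top knob [([354.04, 180.56], [8, 7, 7, 8, 45])]
side knob [([356.42, 208.58], [4, 4, 12, 14, 137])]
knob@104 [ 600.59109445 -159.67266857  104.        ] tri (array([ 604.63459947, -161.36685736,   91.54298434]), np.float64(2.7751751627200836)) side@98 [ 602.9590066  -170.25721419   98.        ]
in rig [-73.90774631 -52.29500591] [-77.08575804 -49.27499764]
stop approx [519.23864641 -31.31530587] [-107.53864376   99.60903479]
handle (array([ 639.87813999, -223.68644472,   94.45034048]), np.float64(0.6290436603819924)) [ -63.09932251 -123.06940871]
```

The top view shows the base plate corners fitting 245 x 360 within 2 mm. The rig sits at (655,-86) with a yaw of 20.8°, and the knob is near (602,-162). Next I fly over the knob.

Call:
{"api": "move_arm", "payload": {
  "steps": "-0.7 -0.56 0 0 0 0 0.7;-0.7 -0.56 0 0 0 0 0.7;-0.7 -0.56 0 0 0 0 0.7;-0.7 -0.56 0 0 0 0 0.7;-0.7 -0.56 0 0 0 0 0.7;-0.7 -0.56 0 0 0 0 0.7;-0.7 -0.56 0 0 0 0 0.7;-0.7 -0.56 0 0 0 0 0.7;-0.7 -0.56 0 0 0 0 0.7;-0.7 -0.56 0 0 0 0 0.7;-0.7 -0.56 0 0 0 0 0.7;-0.7 -0.56 0 0 0 0 0.7;-0.7 -0.56 0 0 0 0 0.7;-0.7 -0.56 0 0 0 0 0.7;-0.7 -0.56 0 0 0 0 0.7;-0.7 -0.56 0 0 0 0 0.7;-0.7 -0.56 0 0 0 0 0.7;-0.7 -0.56 0 0 0 0 0.7;-0.7 -0.56 0 0 0 0 0.7;-0.7 -0.56 0 0 0 0 0.7",
  "newtons": 20
}}

```text
time_s: 1.77
tool_pos: [561.9, -95.6, 238.4]
ee_rot: [-0.0, 0.172, 0.985, 0.0]
wrist_force: [0.7, 0.3, 0.3]
gripper_width: 0.703
```

Call:
{"api": "move_arm", "payload": {
  "steps": "0 0 0 0 0 1 0.7;0 0 0 0 0 1 0.7;0 0 0 0 0 1 0.7;0 0 0 0 0 1 0.7;0 0 0 0 0 1 0.7;0 0 0 0 0 1 0.7;0 0 0 0 0 1 0.7;0 0 0 0 0 1 0.7;0 0 0 0 0 1 0.7;0 0 0 0 0 0.88 0.7;0 0 0 0 0 0 0.7;0 0 0 0 0 0 0.7"
}}

```text
time_s: 2.77
tool_pos: [561.3, -93.8, 238.5]
ee_rot: [-0.0, 0.567, 0.824, -0.0]
wrist_force: [-0.3, -0.2, -1.6]
gripper_width: 0.698
```

```bash
cat >> h.py <<'E'
from scipy.spatial.transform import Rotation as Ro
def to(p,pr=True):
    s=ctrl.read_state();w,x,y,z=s["ee_rot"];R=Ro.from_quat([x,y,z,w]).as_matrix()
    print("t",round(s["time_s"],2),"tcp",s["tool_pos"].round(1),"yawx",np.degrees(np.arctan2(R[1,0],R[0,0])).round(2),"z",R[:,2].round(3),"F",s["wrist_force"].round(2),"w",s["gripper_width"])
    print("shift units",(R.T@(np.array(p)-s["tool_pos"])/40).round(3))
E
python3 -c "
from h import *
to([602,-163,130])"
```

```text
t 2.77 tcp [561.3 -93.8 238.5] yawx 110.92 z [-0.001  0.    -1.   ] F [-0.34 -0.18 -1.58] w 0.6983951773857355
shift units [-1.979  0.334  2.711]
```

Call:
{"api": "move_arm", "payload": {
  "steps": "-0.66 0.11 0.5 0 0 0 0.7;-0.66 0.11 0.5 0 0 0 0.7;-0.66 0.11 0.6 0 0 0 0.7;0 0 0.7 0 0 0 0.7;0 0 0.4 0 0 0 0.7;0 0 0 0 0 0 0.7;0 0 0 0 0 0 0.7"
}}

```text
time_s: 3.35
tool_pos: [601.8, -163.1, 130.6]
ee_rot: [-0.001, 0.567, 0.824, -0.0]
wrist_force: [-0.0, -0.3, 0.9]
gripper_width: 0.702
```

Run:
```python
from h import *
s=snap("side","s1.png");t=snap("top","t1.png");to([602,-163,77])
p=ctrl.read_state()["tool_pos"]; print("tcp proj side",proj("side",p),"top",proj("top",p))
a=cv2.resize(s[150:250,305:425],None,fx=5,fy=5,interpolation=cv2.INTER_CUBIC)
cv2.imwrite("pics/s1c.png",a[:,:,::-1])
```

```text
t 3.45 tcp [ 602.5 -163.3  132.3] yawx 110.86 z [ 0.002 -0.001 -1.   ] F [-0.14 -0.04  0.19] w 0.6977953306042086
shift units [ 0.013 -0.011  1.384]
tcp proj side [355.69977487 195.68916538] top [355.95954209 178.26503606]
```

View pics/s1c.png

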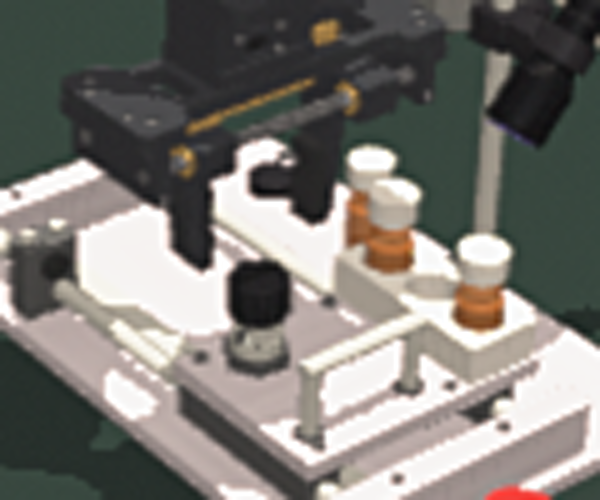

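The side crop shows the finger tips at about crop (190,257) and (309,214), with the knob top at (260,277). The tool is over the knob to within about 4 mm, so I go down and grip lightly to centre by feel.

Call:
{"api": "move_arm", "payload": {
  "steps": "-0.03 0.04 0.5 0 0 0 0.7;0 0 0.5 0 0 0 0.7;0 0 0.36 0 0 0 0.7;0 0 0 0 0 0 0.7;0 0 0 0 0 0 0.5;0 0 0 0 0 0 0.5;0 0 0 0 0 0 0.5;0 0 0 0 0 0 0.5",
  "newtons": 5
}}

```text
time_s: 4.12
tool_pos: [604.3, -164.0, 77.7]
ee_rot: [0.001, 0.568, 0.823, 0.0]
wrist_force: [0.1, 0.2, -0.5]
gripper_width: 0.502
```

Call:
{"api": "move_arm", "payload": {
  "steps": "0 0 0 0 0 0 0.3;0 0 0 0 0 0 0.3;0 0 0 0 0 0 0.3;0 0 0 0 0 0 0.3;0 0 0 0 0 0 0.3;0 0 0 0 0 0 0.3"
}}

```text
time_s: 4.62
tool_pos: [605.8, -163.3, 77.1]
ee_rot: [0.002, 0.568, 0.823, 0.002]
wrist_force: [9.6, 3.9, -1.1]
gripper_width: 0.372
```

```bash
python3 -c "
from h import *
to([604,-163.5,77]);print(ctrl.read_state()['moment'])"
```

```text
t 4.62 tcp [ 605.8 -163.3   77.1] yawx 110.8 z [ 0.005  0.    -1.   ] F [ 9.63  3.95 -1.1 ] w 0.3716876198608445
shift units [ 0.011 -0.045  0.003]
[ 0.5235685  -1.37864834  0.03800177]
```

Call:
{"api": "move_arm", "payload": {
  "steps": "0 0.06 0 0 0 0 0.3;0 0 0 0 0 0 0.3;0 0 0 0 0 0 0.3;0 0 0 0 0 0 0.3"
}}

```text
time_s: 4.95
tool_pos: [606.5, -163.0, 77.0]
ee_rot: [0.001, 0.568, 0.823, 0.0]
wrist_force: [2.5, 0.6, 4.7]
gripper_width: 0.363
```

Call:
{"api": "move_arm", "payload": {
  "steps": "0 0.01 0 0 0 0 0.55;0 0 0 0 0 0 0.55;0 0 0 0 0 1 0.55;0 0 0 0 0 1 0.55;0 0 0 0 0 1 0.55;0 0 0 0 0 1 0.55;0 0 0 0 0 1 0.55;0 0 0 0 0 1 0.55;0 0 0 0 0 1 0.55;0 0 0 0 0 1 0.55;0 0 0 0 0 1 0.55;0 0 0 0 0 1 0.55;0 0 0 0 0 1 0.55;0 0 0 0 0 1 0.55;0 0 0 0 0 1 0.55;0 0 0 0 0 1 0.55;0 0 0 0 0 1 0.55;0 0 0 0 0 1 0.55;0 0 0 0 0 1 0.55;0 0 0 0 0 1 0.55"
}}

```text
time_s: 6.62
tool_pos: [605.9, -162.8, 75.8]
ee_rot: [-0.0, 0.984, 0.178, -0.001]
wrist_force: [-0.5, -0.6, 0.0]
gripper_width: 0.546
```

Call:
{"api": "move_arm", "payload": {
  "steps": "0 0 0 0 0 0 0.5;0 0 0 0 0 0 0.5;0 0 0 0 0 0 0.3;0 0 0 0 0 0 0.3;0 0 0 0 0 0 0.3;0 0 0 0 0 0 0.3;0 0 0 0 0 0 0.3"
}}

```text
time_s: 7.2
tool_pos: [606.3, -162.7, 76.2]
ee_rot: [-0.0, 0.984, 0.181, -0.0]
wrist_force: [-0.4, -0.0, -1.2]
gripper_width: 0.358
```

```bash
python3 -c "
from h import *
to([606.5,-163,77]);print(ctrl.read_state()['moment'])"
```

```text
t 7.2 tcp [ 606.3 -162.7   76.2] yawx 20.82 z [-0.  0. -1.] F [-0.38 -0.02 -1.2 ] w 0.3578616203456613
shift units [ 0.003  0.008 -0.019]
[-0.02517035  0.1995532  -0.0221365 ]
```

The knob is centred in both directions: the lateral force is about 0 and the opening 31.5 mm. Now I firm up the grip and lift in stages.

Call:
{"api": "move_arm", "payload": {
  "steps": "0 0 0 0 0 0 0.25;0 0 0 0 0 0 0.25;0 0 0 0 0 0 0.25;0 0 0 0 0 0 0.25",
  "newtons": 45
}}

```text
time_s: 7.53
tool_pos: [606.3, -162.8, 76.2]
ee_rot: [-0.0, 0.984, 0.18, -0.0]
wrist_force: [-1.0, -0.1, -1.0]
gripper_width: 0.348
```

Call:
{"api": "move_arm", "payload": {
  "steps": "0 0 -0.05 0 0 0 0.25;0 0 -0.05 0 0 0 0.25;0 0 -0.05 0 0 0 0.25;0 0 -0.05 0 0 0 0.25;0 0 0 0 0 0 0.25;0 0 0 0 0 0 0.25"
}}

```text
time_s: 8.03
tool_pos: [606.1, -162.5, 83.8]
ee_rot: [-0.001, 0.984, 0.18, -0.0]
wrist_force: [2.5, 0.8, -15.7]
gripper_width: 0.348
```

Call:
{"api": "move_arm", "payload": {
  "steps": "0 0 -0.04 0 0 0 0.25;0 0 0 0 0 0 0.25;0 0 0 0 0 0 0.25"
}}

```text
time_s: 8.28
tool_pos: [606.1, -162.5, 85.7]
ee_rot: [-0.0, 0.984, 0.18, -0.0]
wrist_force: [0.5, 1.6, -16.2]
gripper_width: 0.346
```

Call:
{"api": "move_arm", "payload": {
  "steps": "0 0 -0.03 0 0 0 0.25;0 0 0 0 0 0 0.25;0 0 -0.025 0 0 0 0.25;0 0 0 0 0 0 0.25;0 0 0 0 0 0 0.25"
}}

```text
time_s: 8.7
tool_pos: [606.2, -162.7, 88.1]
ee_rot: [-0.0, 0.984, 0.18, -0.0]
wrist_force: [0.2, 2.0, -16.6]
gripper_width: 0.344
```

Call:
{"api": "move_arm", "payload": {
  "steps": "0 0 0 0 0 0 0.25"
}}

```text
time_s: 8.78
tool_pos: [606.2, -162.7, 88.1]
ee_rot: [-0.0, 0.984, 0.18, -0.0]
wrist_force: [0.7, 2.7, -17.8]
gripper_width: 0.344
```

Lift is about 11.9 mm at about 17 N, so not on the hard stop. I turn part of the way and check the torque.

Call:
{"api": "move_arm", "payload": {
  "steps": "0 0 0 0 0 -0.6 0.25;0 0 0 0 0 -0.8 0.25;0 0 0 0 0 -0.8 0.25;0 0 0 0 0 -0.8 0.25;0 0 0 0 0 0 0.25"
}}

```text
time_s: 9.2
tool_pos: [606.3, -162.8, 88.1]
ee_rot: [-0.0, 0.951, 0.308, -0.0]
wrist_force: [0.5, 1.4, -17.0]
gripper_width: 0.35
```

```bash
python3 -c "
from h import *
to([606.2,-162.7,88]);print(ctrl.read_state()['moment'])"
```

```text
t 9.2 tcp [ 606.3 -162.8   88.1] yawx 35.92 z [-0.  0. -1.] F [  0.51   1.42 -16.99] w 0.3502276758607772
shift units [ 0.    -0.003  0.002]
[ 0.20082498  0.03481043 -0.03502774]
```

Torque is free, so I finish the quarter turn (75° more).

Call:
{"api": "move_arm", "payload": {
  "steps": "0 0 0 0 0 -1 0.25;0 0 0 0 0 -1 0.25;0 0 0 0 0 -1 0.25;0 0 0 0 0 -1 0.25;0 0 0 0 0 -1 0.25;0 0 0 0 0 -1 0.25;0 0 0 0 0 -1 0.25;0 0 0 0 0 -1 0.25;0 0 0 0 0 -1 0.25;0 0 0 0 0 -1 0.25;0 0 0 0 0 -1 0.25;0 0 0 0 0 -1 0.25;0 0 0 0 0 -1 0.25;0 0 0 0 0 -1 0.25;0 0 0 0 0 -1 0.25;0 0 0 0 0 0 0.25;0 0 0 0 0 0 0.25"
}}

```text
time_s: 10.62
tool_pos: [606.5, -162.8, 88.1]
ee_rot: [0.0, 0.57, 0.822, 0.0]
wrist_force: [1.9, 0.9, -18.4]
gripper_width: 0.344
```

```bash
python3 -c "
from h import *
to([606.2,-162.7,84.2]);print(ctrl.read_state()['moment'])"
```

```text
t 10.62 tcp [ 606.5 -162.8   88.1] yawx 110.56 z [ 0. -0. -1.] F [  1.86   0.93 -18.37] w 0.34408691913408285
shift units [ 0.006 -0.006  0.098]
[ 0.20946542 -0.23630039 -0.00135836]
```

Call:
{"api": "move_arm", "payload": {
  "steps": "0 0 0.03 0 0 0 0.25;0 0 0.03 0 0 0 0.25;0 0 0.02 0 0 0 0.25;0 0 0 0 0 0 0.25;0 0 0 0 0 0 0.25"
}}

```text
time_s: 11.03
tool_pos: [606.5, -162.9, 85.0]
ee_rot: [0.0, 0.568, 0.823, 0.0]
wrist_force: [1.6, 1.6, -16.2]
gripper_width: 0.345
```

Call:
{"api": "move_arm", "payload": {
  "steps": "0 0 0.03 0 0 0 0.25;0 0 0 0 0 0 0.25;0 0 0 0 0 0 0.25"
}}

```text
time_s: 11.28
tool_pos: [606.6, -163.0, 84.3]
ee_rot: [0.001, 0.568, 0.823, -0.0]
wrist_force: [0.4, 0.3, -10.1]
gripper_width: 0.346
```

Call:
{"api": "move_arm", "payload": {
  "steps": "0 0 0.035 0 0 0 0.25;0 0 0 0 0 0 0.25;0 0 0 0 0 0 0.25"
}}

```text
time_s: 11.53
tool_pos: [606.8, -163.5, 84.0]
ee_rot: [0.001, 0.568, 0.823, -0.0]
wrist_force: [-3.6, -0.6, 5.2]
gripper_width: 0.343
```

It is seated in the notch: the support force changed sign at a lift of about 7.8 mm. I release, rise and look.

Call:
{"api": "move_arm", "payload": {
  "steps": "0 0 -0.015 0 0 0 0.6;0 0 0 0 0 0 0.6;0 0 0 0 0 0 0.6;0 0 0 0 0 0 0.6;0 0 -0.3 0 0 0 0.6;0 0 -0.6 0 0 0 0.6;0 0 -0.8 0 0 0 0.6;0 0 0 0 0 0 0.6;0 0 0 0 0 0 0.6"
}}

```text
time_s: 12.28
tool_pos: [607.1, -163.0, 152.5]
ee_rot: [0.002, 0.568, 0.823, 0.0]
wrist_force: [0.1, 0.3, -0.1]
gripper_width: 0.598
```

Run:
```python
from h import *
s=snap("side","s2.png")
r=slice(195,230);c=slice(335,420)
a=np.vstack([cv2.resize(x[r,c],None,fx=7,fy=7,interpolation=cv2.INTER_CUBIC) for x in (cv2.imread("pics/side0.png"),s[:,:,::-1])])
cv2.imwrite("pics/s2c.png",a)
for x in (cv2.imread("pics/side0.png"),s): print(blob(x,(347,196,367,217)))
# handle relative to the knob: rig yaw 20.8
yaw=np.radians(20.8);R=np.array([[np.cos(yaw),-np.sin(yaw)],[np.sin(yaw),np.cos(yaw)]])
k=np.array([606.4,-162.8]);f=lambda x,y:[(x+.5)/4-.5+285,(y+.5)/4-.5+125]
for e in [(330,398),(418,358),(372,378)]:
    p=onz("side",f(*e),96); print("handle in carriage",R.T@(p[:2]-k)+[-45,30],p)
p=onz("side",f(288,320),108);print("knob top ray",p)
```

```text
[([356.42, 208.58], [4, 6, 12, 14, 137])]
[([356.64, 206.24], [4, 4, 13, 16, 141])]
handle in carriage [-70.62776151 -41.26839141] [ 607.7504125  -238.52411875   96.        ]
handle in carriage [  0.59050382 -41.2150948 ] [ 674.30814956 -213.18419384   96.        ]
handle in carriage [-36.49737152 -40.50716491] [ 639.38606058 -225.69256555   96.        ]
knob top ray [ 604.13737642 -167.5203226   108.        ]
```

View pics/s2c.png

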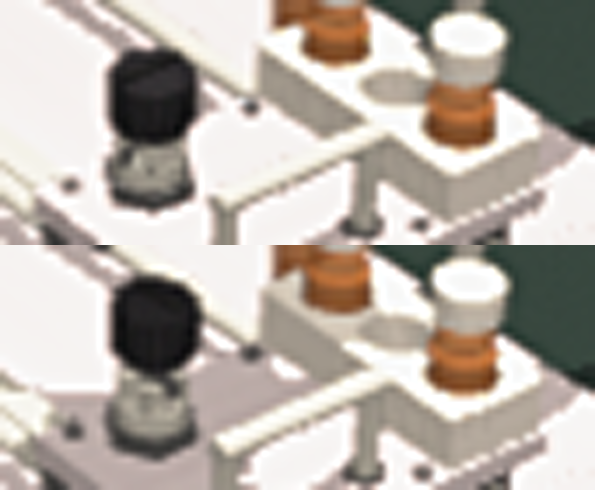

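The lower half shows the knob raised by about 2.3 px (about 7 mm) with the gripper away, so it stays retracted. Vials are unmoved. Next is the handle, at carriage (-35,-38).

Call:
{"api": "move_arm", "payload": {
  "steps": "0 0 0 0 0 1 0.6;0 0 0 0 0 1 0.6;0 0 0 0 0 1 0.6;0 0 0 0 0 1 0.6;0 0 0 0 0 1 0.6;0 0 0 0 0 1 0.6;0 0 0 0 0 1 0.6;0 0 0 0 0 1 0.6;0 0 0 0 0 1 0.6;0 0 0 0 0 1 0.6;0 0 0 0 0 1 0.6;0 0 0 0 0 1 0.6;0 0 0 0 0 1 0.6;0 0 0 0 0 1 0.6;0 0 0 0 0 1 0.6;0 0 0 0 0 1 0.6;0 0 0 0 0 1 0.6;0 0 0 0 0 1 0.6;0.12 0.85 0 0 0 0 0.55;0.12 0.85 0 0 0 0 0.55"
}}

```text
time_s: 14.0
tool_pos: [639.4, -222.2, 149.7]
ee_rot: [-0.001, 0.983, 0.181, -0.001]
wrist_force: [-0.4, -0.5, 0.2]
gripper_width: 0.552
```

Call:
{"api": "move_arm", "payload": {
  "steps": "0 0 0.4 0 0 0 0.55;0 0 0.1 0 0 0 0.55;0 0 0 0 0 0 0.55;0 0 0 0 0 0 0.55"
}}

```text
time_s: 14.33
tool_pos: [639.0, -222.1, 130.2]
ee_rot: [-0.001, 0.984, 0.181, -0.001]
wrist_force: [-0.9, -0.7, 0.3]
gripper_width: 0.549
```

Run:
```python
from h import *
to([639.9,-222.9,77]); s=snap("side","s3.png")
cv2.imwrite("pics/s3c.png",cv2.resize(s[150:260,300:440],None,fx=4.5,fy=4.5,interpolation=cv2.INTER_CUBIC)[:,:,::-1])
```

```text
t 14.33 tcp [ 639.  -222.1  130.2] yawx 20.82 z [-0.002  0.001 -1.   ] F [-0.88 -0.71  0.28] w 0.5489743625786551
shift units [0.015 0.03  1.331]
```

View pics/s3c.png

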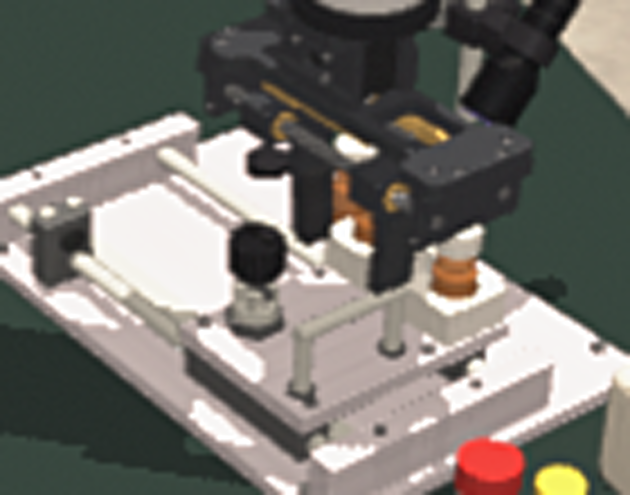

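The finger tips are at crop (312,237) and (390,290). Dropped by 34 mm, their middle lands on the bar's middle at about (350,313), so I descend and pinch lightly.

Call:
{"api": "move_arm", "payload": {
  "steps": "0 0.02 0.4 0 0 0 0.55;0 0 0.4 0 0 0 0.55;0 0 0.35 0 0 0 0.55;0 0 0.15 0 0 0 0.55;0 0 0 0 0 0 0.55;0 0 0 0 0 0 0.55",
  "newtons": 6
}}

```text
time_s: 14.88
tool_pos: [640.1, -223.5, 79.8]
ee_rot: [0.0, 0.984, 0.181, 0.0]
wrist_force: [-0.2, -0.4, 0.8]
gripper_width: 0.556
```

Call:
{"api": "move_arm", "payload": {
  "steps": "0 0 0 0 0 0 0.3;0 0 0 0 0 0 0.3;0 0 0 0 0 0 0.2;0 0 0 0 0 0 0.05;0 0 0 0 0 0 0.05;0 0 0 0 0 0 0.05;0 0 0 0 0 0 0.05;0 0 0 0 0 0 0.05"
}}

```text
time_s: 15.55
tool_pos: [639.4, -222.5, 79.0]
ee_rot: [-0.001, 0.984, 0.181, -0.001]
wrist_force: [-2.5, 4.4, 2.9]
gripper_width: 0.106
```

Call:
{"api": "move_arm", "payload": {
  "steps": "0 -0.03 0 0 0 0 0.05;0 -0.06 0 0 0 0 0.05;0 -0.1 0 0 0 0 0.05;0 -0.12 0 0 0 0 0.05;0 -0.12 0 0 0 0 0.05;0 -0.12 0 0 0 0 0.05;0 -0.12 0 0 0 0 0.05;0 -0.12 0 0 0 0 0.05;0 -0.12 0 0 0 0 0.05;0 -0.12 0 0 0 0 0.05;0 -0.12 0 0 0 0 0.05;0 -0.12 0 0 0 0 0.05;0 -0.12 0 0 0 0 0.05;0 -0.12 0 0 0 0 0.05;0 -0.12 0 0 0 0 0.05;0 -0.1 0 0 0 0 0.05;0 -0.06 0 0 0 0 0.05;0 -0.03 0 0 0 0 0.05;0 0 0 0 0 0 0.05;0 0 0 0 0 0 0.05"
}}

```text
time_s: 17.22
tool_pos: [613.9, -155.2, 79.0]
ee_rot: [-0.0, 0.984, 0.18, -0.0]
wrist_force: [1.7, 2.6, 1.6]
gripper_width: 0.105
```

Run:
```python
from h import *
to([640,-223,78]); s=snap("side","s4.png")
cv2.imwrite("pics/s4c.png",cv2.resize(s[150:260,290:430],None,fx=5,fy=5,interpolation=cv2.INTER_CUBIC)[:,:,::-1])
```

```text
t 17.22 tcp [ 613.9 -155.2   79. ] yawx 20.79 z [-0.     0.001 -1.   ] F [1.72 2.56 1.57] w 0.10504162889598287
shift units [0.008 1.815 0.024]
```

View pics/s4c.png

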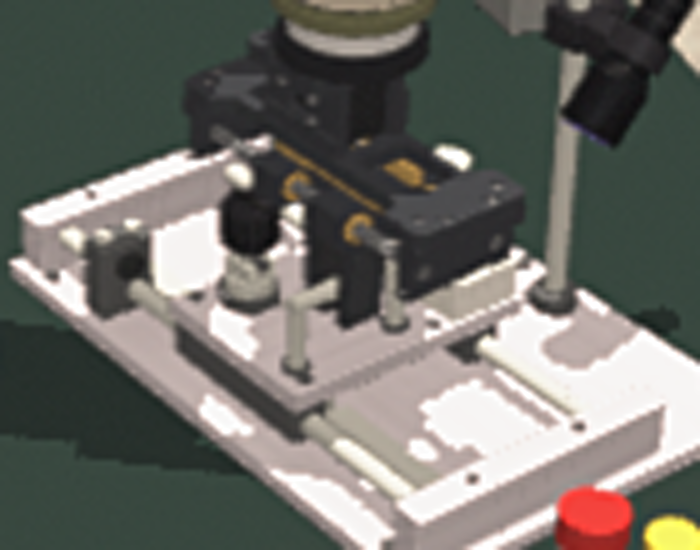

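The carriage has moved 72 mm. The plate corner is at crop (178,332) and the stop block's lower edge at (150,300), so about 20–30 mm remain. I continue slowly.

Call:
{"api": "move_arm", "payload": {
  "steps": "0 -0.03 0 0 0 0 0.05;0 -0.05 0 0 0 0 0.05;0 -0.06 0 0 0 0 0.05;0 -0.06 0 0 0 0 0.05;0 -0.06 0 0 0 0 0.05;0 -0.06 0 0 0 0 0.05;0 -0.05 0 0 0 0 0.05;0 -0.03 0 0 0 0 0.05;0 0 0 0 0 0 0.05;0 0 0 0 0 0 0.05"
}}

```text
time_s: 18.1
tool_pos: [608.2, -140.2, 79.0]
ee_rot: [-0.0, 0.984, 0.18, -0.0]
wrist_force: [3.0, 3.3, 1.5]
gripper_width: 0.106
```

Call:
{"api": "move_arm", "payload": {
  "steps": "0 -0.02 0 0 0 0 0.05;0 -0.02 0 0 0 0 0.05;0 -0.02 0 0 0 0 0.05;0 -0.02 0 0 0 0 0.05;0 0 0 0 0 0 0.05"
}}

```text
time_s: 18.52
tool_pos: [607.2, -137.6, 79.0]
ee_rot: [0.0, 0.984, 0.18, 0.0]
wrist_force: [4.2, 1.6, 1.4]
gripper_width: 0.111
```

Call:
{"api": "move_arm", "payload": {
  "steps": "0 -0.02 0 0 0 0 0.05;0 -0.02 0 0 0 0 0.05;0 -0.02 0 0 0 0 0.05;0 -0.02 0 0 0 0 0.05;0 0 0 0 0 0 0.05"
}}

```text
time_s: 18.93
tool_pos: [606.0, -134.5, 79.0]
ee_rot: [-0.0, 0.984, 0.18, 0.0]
wrist_force: [4.4, 1.3, 0.8]
gripper_width: 0.112
```

Call:
{"api": "move_arm", "payload": {
  "steps": "0 -0.02 0 0 0 0 0.05;0 -0.02 0 0 0 0 0.05;0 -0.02 0 0 0 0 0.05;0 -0.02 0 0 0 0 0.05;0 0 0 0 0 0 0.05"
}}

```text
time_s: 19.35
tool_pos: [604.9, -131.5, 79.0]
ee_rot: [-0.0, 0.984, 0.18, 0.0]
wrist_force: [5.1, 0.9, 1.4]
gripper_width: 0.106
```

Call:
{"api": "move_arm", "payload": {
  "steps": "0 -0.02 0 0 0 0 0.05;0 -0.02 0 0 0 0 0.05;0 -0.02 0 0 0 0 0.05;0 0 0 0 0 0 0.05;0 0 0 0 0 0 0.05"
}}

```text
time_s: 19.77
tool_pos: [604.1, -129.3, 79.0]
ee_rot: [-0.0, 0.984, 0.18, 0.0]
wrist_force: [3.8, 0.3, 1.0]
gripper_width: 0.105
```

Run:
```python
from h import *
to([640,-223,78]); s=snap("side","s5.png")
cv2.imwrite("pics/s5c.png",cv2.resize(s[185:235,295:365],None,fx=10,fy=10,interpolation=cv2.INTER_CUBIC)[:,:,::-1])
```

```text
t 19.77 tcp [ 604.1 -129.3   79. ] yawx 20.79 z [ 0.  0. -1.] F [3.85 0.33 1.05] w 0.10520381027564844
shift units [0.009 2.508 0.023]
```

View pics/s5c.png

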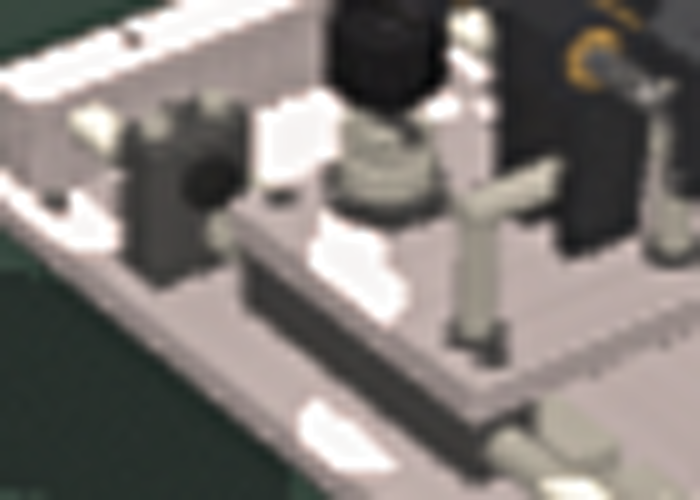

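The plate's front corner at crop (238,210) is nearly at the bumper (215,185), a few mm away. I creep on.

Call:
{"api": "move_arm", "payload": {
  "steps": "0 -0.02 0 0 0 0 0.05;0 -0.02 0 0 0 0 0.05;0 -0.02 0 0 0 0 0.05;0 0 0 0 0 0 0.05"
}}

```text
time_s: 20.15
tool_pos: [603.2, -127.1, 79.0]
ee_rot: [-0.0, 0.984, 0.18, 0.0]
wrist_force: [4.8, 0.5, 1.2]
gripper_width: 0.11
```

Call:
{"api": "move_arm", "payload": {
  "steps": "0 -0.02 0 0 0 0 0.05;0 -0.02 0 0 0 0 0.05;0 0 0 0 0 0 0.05"
}}

```text
time_s: 20.4
tool_pos: [602.7, -125.6, 79.0]
ee_rot: [0.0, 0.984, 0.18, 0.0]
wrist_force: [5.9, 1.7, 0.9]
gripper_width: 0.107
```

Call:
{"api": "move_arm", "payload": {
  "steps": "0 -0.02 0 0 0 0 0.05;0 -0.02 0 0 0 0 0.05;0 0 0 0 0 0 0.05"
}}

```text
time_s: 20.65
tool_pos: [602.1, -124.1, 79.0]
ee_rot: [0.0, 0.984, 0.18, 0.0]
wrist_force: [5.4, 1.8, 0.7]
gripper_width: 0.108
```

Call:
{"api": "move_arm", "payload": {
  "steps": "0.015 -0.02 0 0 0 0 0.05;0 -0.02 0 0 0 0 0.05;0 0 0 0 0 0 0.05"
}}

```text
time_s: 20.9
tool_pos: [601.6, -122.5, 78.9]
ee_rot: [-0.0, 0.984, 0.18, -0.001]
wrist_force: [0.0, -0.7, 2.4]
gripper_width: 0.107
```

Call:
{"api": "move_arm", "payload": {
  "steps": "0 -0.02 0 0 0 0 0.05;0 -0.02 0 0 0 0 0.05;0 0 0 0 0 0 0.05"
}}

```text
time_s: 21.15
tool_pos: [601.0, -121.0, 78.9]
ee_rot: [-0.0, 0.984, 0.18, -0.001]
wrist_force: [-1.0, -0.7, 3.4]
gripper_width: 0.112
```

Call:
{"api": "move_arm", "payload": {
  "steps": "0 -0.02 0 0 0 0 0.05;0 -0.02 0 0 0 0 0.05;0 0 0 0 0 0 0.05"
}}

```text
time_s: 21.4
tool_pos: [600.5, -119.4, 78.9]
ee_rot: [-0.0, 0.984, 0.18, -0.0]
wrist_force: [-2.8, -2.1, 4.0]
gripper_width: 0.113
```

Call:
{"api": "move_arm", "payload": {
  "steps": "0 -0.02 0 0 0 0 0.05;0 -0.02 0 0 0 0 0.05;0 0 0 0 0 0 0.05"
}}

```text
time_s: 21.65
tool_pos: [600.0, -117.9, 78.9]
ee_rot: [-0.0, 0.984, 0.18, -0.0]
wrist_force: [-4.0, -2.2, 3.9]
gripper_width: 0.111
```

Call:
{"api": "move_arm", "payload": {
  "steps": "0 -0.02 0 0 0 0 0.05;0 0 0 0 0 0 0.05;0 0 0 0 0 0 0.05"
}}

```text
time_s: 21.9
tool_pos: [599.7, -117.2, 78.9]
ee_rot: [-0.0, 0.984, 0.18, -0.0]
wrist_force: [-3.8, -3.1, 3.9]
gripper_width: 0.108
```

Run:
```python
from h import *
to([640,-223,78]); s=snap("side","s6.png")
cv2.imwrite("pics/s6c.png",cv2.resize(s[185:235,295:365],None,fx=10,fy=10,interpolation=cv2.INTER_CUBIC)[:,:,::-1])
```

```text
t 21.9 tcp [ 599.7 -117.2   78.9] yawx 20.79 z [-0.001  0.    -1.   ] F [-3.77 -3.05  3.88] w 0.10807551175936587
shift units [0.003 2.831 0.02 ]
```

View pics/s6c.png

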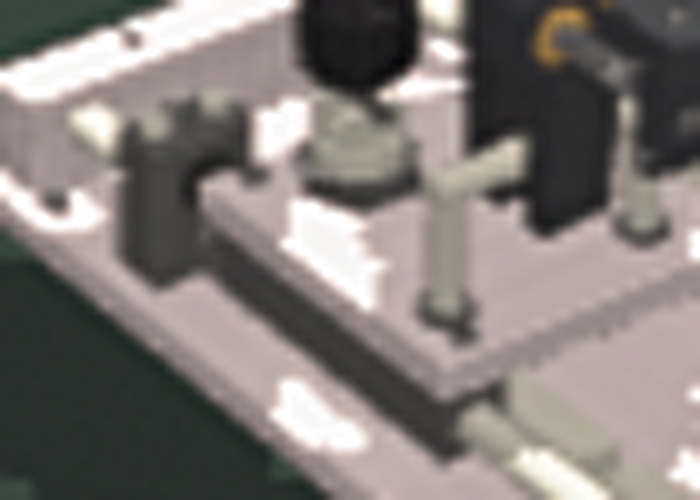

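The plate edge at crop (200,195) now almost covers the bumper, with 0–3 mm left. Axial force is about 1.5 N, which is friction only. I go on in 0.8 mm steps.

Call:
{"api": "move_arm", "payload": {
  "steps": "0 -0.02 0 0 0 0 0.05;0 0 0 0 0 0 0.05;0 0 0 0 0 0 0.05"
}}

```text
time_s: 22.2
tool_pos: [599.4, -116.5, 78.9]
ee_rot: [-0.0, 0.984, 0.18, -0.0]
wrist_force: [-4.5, -2.9, 3.7]
gripper_width: 0.107
```

Call:
{"api": "move_arm", "payload": {
  "steps": "0 -0.02 0 0 0 0 0.05;0 0 0 0 0 0 0.05;0 0 0 0 0 0 0.05"
}}

```text
time_s: 22.45
tool_pos: [599.1, -115.7, 78.9]
ee_rot: [-0.0, 0.984, 0.18, -0.0]
wrist_force: [-4.4, -2.9, 3.4]
gripper_width: 0.106
```

Call:
{"api": "move_arm", "payload": {
  "steps": "0 -0.02 0 0 0 0 0.05;0 0 0 0 0 0 0.05;0 0 0 0 0 0 0.05"
}}

```text
time_s: 22.7
tool_pos: [598.9, -115.0, 78.9]
ee_rot: [-0.0, 0.984, 0.18, -0.0]
wrist_force: [-4.0, -2.7, 4.1]
gripper_width: 0.105
```

Call:
{"api": "move_arm", "payload": {
  "steps": "-0.01 -0.02 0 0 0 0 0.05;0 0 0 0 0 0 0.05;0 0 0 0 0 0 0.05"
}}

```text
time_s: 22.95
tool_pos: [598.7, -114.5, 78.9]
ee_rot: [0.0, 0.984, 0.18, 0.0]
wrist_force: [-1.5, -3.1, 2.9]
gripper_width: 0.108
```

Call:
{"api": "move_arm", "payload": {
  "steps": "0 -0.02 0 0 0 0 0.05;0 0 0 0 0 0 0.05;0 0 0 0 0 0 0.05"
}}

```text
time_s: 23.2
tool_pos: [598.6, -114.4, 78.9]
ee_rot: [0.001, 0.984, 0.18, 0.0]
wrist_force: [-0.8, -6.0, 0.5]
gripper_width: 0.106
```

Call:
{"api": "move_arm", "payload": {
  "steps": "0 -0.02 0 0 0 0 0.05;0 0 0 0 0 0 0.05;0 0 0 0 0 0 0.05"
}}

```text
time_s: 23.45
tool_pos: [598.7, -114.3, 78.9]
ee_rot: [0.001, 0.984, 0.18, 0.001]
wrist_force: [0.1, -9.2, -1.0]
gripper_width: 0.107
```

Contact: the tool has stopped at 115.8 mm of travel and the force is rising to 9 N. I ease the push off to about 3 N, then release and rise.

Call:
{"api": "move_arm", "payload": {
  "steps": "0 0.02 0 0 0 0 0.05;0 0.02 0 0 0 0 0.05;0 0 0 0 0 0 0.05;0 0 0 0 0 0 0.05"
}}

```text
time_s: 23.78
tool_pos: [598.7, -114.5, 78.9]
ee_rot: [0.0, 0.984, 0.18, 0.0]
wrist_force: [-0.5, -3.8, 0.7]
gripper_width: 0.108
```

Call:
{"api": "move_arm", "payload": {
  "steps": "0 0 0 0 0 0 0.2;0 0 0 0 0 0 0.3;0 0 0 0 0 0 0.4;0 0 0 0 0 0 0.4;0 0 0 0 0 0 0.4;0 0 0 0 0 0 0.4"
}}

```text
time_s: 24.28
tool_pos: [598.5, -114.3, 78.9]
ee_rot: [-0.0, 0.984, 0.18, -0.0]
wrist_force: [0.4, 0.2, 0.9]
gripper_width: 0.398
```

Call:
{"api": "move_arm", "payload": {
  "steps": "0 0 -0.2 0 0 0 0.4;0 0 -0.5 0 0 0 0.4;0 0 -0.8 0 0 0 0.4;0 0 -1 0 0 0 0.4;0 0 -1 0 0 0 0.4;0 0 -1 0 0 0 0.4;-1 0 0 0 0 0 0.4;-1 0 0 0 0 0 0.4;-1 0 0 0 0 0 0.4;-1 0 0 0 0 0 0.4;-1 0 0 0 0 0 0.4;0 0 0 0 0 0 0.4;0 0 0 0 0 0 0.4"
}}

```text
time_s: 25.37
tool_pos: [410.6, -185.9, 260.0]
ee_rot: [0.001, 0.984, 0.179, 0.001]
wrist_force: [-0.0, 0.1, -0.1]
gripper_width: 0.399
```

Run:
```python
from h import *
s=snap("side","s7.png");t=snap("top","t7.png")
a=cv2.resize(s[160:260,285:415],None,fx=5.5,fy=5.5,interpolation=cv2.INTER_CUBIC)
cv2.imwrite("pics/s7c.png",a[:,:,::-1])
# stop region shift between first and last
g0=cv2.cvtColor(cv2.imread("pics/side0.png"),cv2.COLOR_BGR2GRAY)[190:214,303:322].astype(np.float32);g1=cv2.cvtColor(s,cv2.COLOR_RGB2GRAY)[190:214,303:322].astype(np.float32)
s6=cv2.imread("pics/s6.png");g6=cv2.cvtColor(s6,cv2.COLOR_BGR2GRAY).astype(np.float32);G1=cv2.cvtColor(s,cv2.COLOR_RGB2GRAY).astype(np.float32);G0=cv2.cvtColor(cv2.imread("pics/side0.png"),cv2.COLOR_BGR2GRAY).astype(np.float32)
r=(slice(190,214),slice(304,315))
print("stop shift px vs s6",cv2.phaseCorrelate(g6[r],G1[r]),"vs start",cv2.phaseCorrelate(G0[r],G1[r]))
to([600,-115,80])
```

```text
stop shift px vs s6 ((0.5984340890039865, 0.7669217498567669), 0.5720766103929944) vs start ((-0.0007691438853782984, 0.002375939209443345), 0.9904071100884013)
t 25.47 tcp [ 412.2 -185.4  259.5] yawx 20.78 z [ 0.001 -0.001 -1.   ] F [0.74 0.68 0.4 ] w 0.39522548028842497
shift units [5.011 0.016 4.493]
```

View pics/s7c.png

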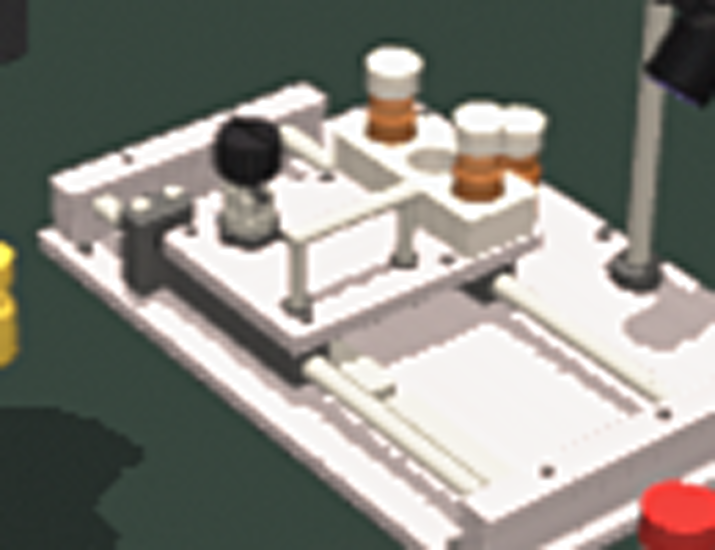

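The final side view shows the carriage against the stop, the knob still raised and the vials standing. The stop's shift since the start is 0.00 px. I hand in.

```bash
python3 -c "
from plant import ctrl
print(ctrl.close_job())"
```

```text
the job is handed in; nothing more can be done
None
```

The plunger is parked in its rest notch and the carriage rests against the clamped stop. I handed the job in at about 25.5 s of the 64 s allowed.

- **Plunger:** I centred the gripper on the knob by feel and lifted it about 11.9 mm at about 17 N, short of the hard stop. It turned 90° with no noticeable torque. On lowering, the notch took the load at a lift of about 7.8 mm. The knob was still raised in the pictures after I let go.
- **Carriage:** I pinched the handle lightly and slid the carriage until the force began to rise at about 116 mm of travel. The peak push was about 9 N. I eased it to about 3.5 N before letting go.
- **Last checks:** The side view shows the carriage at the bumper, the knob up and all three vials standing. The robot is clear, with a wrist force of about 0–1 N.
- **Disagreements:** The stop's image matches the start picture (0.00 px shift). The comparison with a picture taken just before contact gave about 0.6–0.8 px, but the match was poor. I put that down to the gripper's shadow and the plate covering the bumper.
- **Not checked:** The vial block hides the lens cap in the last side view. I did not view the final top picture, and I did not measure the contact gap after release.

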